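# Slide the test cartridge along the rail into the green corner

## Task

Without lifting it, push the white test cartridge with the orange band up against the deck's long rail while it is between the two yellow lines. Then slide it along the rail, kept against it, into the corner pocket with the green floor until it sits snug against both rail and end stop. Leave the two capped vials on the deck standing where they are, and finish with the hand clear.

Things in the scene. Friction and masses are not known exactly. Their poses are not given: they have to be found in the camera images.
- deck: fixed blue-painted metal loading deck, 190 (x) x 340 (y) x 20 mm high; origin at the centre of its underside on the table, z up; yaw varies about 26 degrees either way. A silver rail runs all along its +x side, a corner pocket is at each y end, and yellow lines are printed across it at y = -100 and +100. Otherwise its top (z = 20) is flat, clear but for the cartridge and two vials
- rail_mid (a point): point on the rail's inner face, half-way along it, at the height of the deck's top (deck frame x = 75, y = 0, z = 20 mm); axes as the deck's. The rail is straight along y, 20 mm thick, 12 mm high above the deck's top
- cartridge: loose white plastic block with orange band and spot, 44 (x) x 64 (y) x 16 mm high, about 45 g, flat on the deck; origin at the centre of its underside, z up. Starts with its centre 85 to 113 mm from the rail face, between the yellow lines, turned up to 30 degrees. Against the rail, its 64 mm side along it, its origin is at deck x = 53. Stays where left. The blue-banded spare is not wanted
- green_pad: green floor of the wanted pocket, 44 (x) x 64 (y) mm, flat paint, with a green tile on the rail beside it; origin at its centre on the deck's top, axes as the deck's: deck x = 53, y = +123 or -123 mm (either end; the other is grey). A cartridge snug against rail and end stop has its origin here
- pocket_a (a point): corner of the pocket at the deck's +y end, where rail and end stop meet, at the deck's top (deck x = 75, y = 155 mm). The end stop's inner face is at y = 155, 15 mm thick, from x = 10 to the rail; a front lip stands at x = 17 to 27, y = 115 to 155, so the pocket is 48 mm wide and open to the deck's middle. Stop and lip are 12 mm high
- pocket_b (a point): the same corner of the mirrored pocket at the deck's -y end (deck x = 75, y = -155 mm)
- vial_a: small loose clear vial with orange cap, 26 mm across, 40 mm high, standing on the deck's front (-x) part at about deck x = -65, y = +135 mm; origin at the centre of its underside
- vial_b: the same, near the other end, at about deck x = -65, y = -135 mm
There are look-alikes about, which are no part of the job. What is shaped like the cartridge but black, red or turquoise is not meant.

How it is judged (in metres and radians):
On the way, in this order (a step that is already met when the one before it is completed fails the run):
1. the cartridge lies flat against the rail (gap under 3.5 mm, parallel within 0.08 rad) between the yellow lines (x of cartridge in the frame of deck above 0.0495 m and angle between the y axis of cartridge and the y axis of deck, either way round below 0.08 rad and y of cartridge in the frame of deck between -0.075 and 0.075 m), for 0.2 s.
2. the cartridge is in the green pocket, within 4 mm of the end stop and against the rail (x of cartridge in the frame of deck above 0.0495 m and angle between the y axis of cartridge and the y axis of deck, either way round below 0.08 rad and horizontal distance between cartridge and green_pad below 0.005 m), for 0.2 s.
At the end, for the whole second after the job is handed in: the cartridge lies flat and still in the green pocket, within 3.5 mm of the rail, within 4 mm of the end stop, parallel to the rail within 0.08 rad (x of cartridge in the frame of deck above 0.0495 m and angle between the y axis of cartridge and the y axis of deck, either way round below 0.08 rad and y of cartridge in the frame of green_pad between -0.004 and 0.004 m and distance between cartridge and green_pad below 0.006 m and angle between cartridge's own z axis and vertical below 0.05 rad and linear speed of cartridge below 0.01 m/s); the robot touches nothing.
It fails at once if the cartridge is lifted more than 8 mm off the deck or tipped (height (world z) of cartridge above 0.028 m or angle between cartridge's own z axis and vertical above 0.25 rad).
It fails at once if the cartridge has crossed a yellow line (its centre more than 80 mm from the deck's middle) while more than 6 mm off the rail (x of cartridge in the frame of deck below 0.047 m and (y of cartridge in the frame of deck above 0.08 m or y of cartridge in the frame of deck below -0.08 m)).
It fails at once if a vial on the deck is moved more than 15 mm or tipped (distance of any of vial_a, vial_b from where it was at the start of the episode above 0.015 m or angle between any of vial_a, vial_b's own z axis and vertical above 0.3 rad).
It also fails if it takes over 51 s, if anything falls off the work surface, if the arm or the gripper's body presses on something with over 40 N, if the wrist force passes 120 N, or if a joint passes its speed limit or range.

## Robot

A 6-joint arm with a two-finger parallel gripper is mounted at the origin on the work surface. World frame = base frame: x ahead of the robot, y to its left, z up, the work surface at z = 0. Lengths are in m, angles in degrees, forces in N, time in s.
With the tool pointing down it reaches from about 0.4 to 0.825 m from the base axis. Payload 7 kg.
Tool frame: the origin (TCP) lies on the centre line of the jaws, within the pads' length; the fingertips stand 22 mm ahead of it and the grasp point (between the pads) lies 3 mm ahead of it; z points along the fingers, y is the line along which they close (so a half turn about z gives the same grasp; the last joint's range is limited). The gripper opens to 88 mm and grips with 3 to 60 N. Pads are 19 mm wide; open, the fingers measure 130 mm over their backs; the gripper's body (78 mm by 193 mm) begins 47 mm behind the grasp point.
Start: joints at [-56.603, 20.546, 0.682, 0, -70.136, -16.507], TCP at [0.196, -0.646, 0.249] pointing down, gripper open.
Joint ranges: [-176.03, 176.03], [-82.01, 121.73], [-58.28, 71.71], [-173.87, 95.51], [-174.79, -0.11], [-173.66, 173.66]. Speed limits (degrees/s): [136.94, 136.94, 172.46, 180, 180, 180].

## Interface

Orientations are given as [roll, pitch, yaw] about the fixed x, y, z axes, in that order (R = Rz(yaw) Ry(pitch) Rx(roll)).
In Python, from plant import get_state, cams, r gives the robot as it stands.
- The arm moves only by the tool apply_moves, never from a script. Its argument "targets" is a list of rows, each an object with "dp": the shift along the world's x, y, z in m, a list of three; "yaw": the turn about the world's z in degrees. In form: [{"dp": [x, y, z], "yaw": yaw}, ...]. A call has 1 to 20 rows; each row is the pose to reach, as a shift and turn from the pose commanded when the call began; what a row does not reach only later rows make up. A row lasts 1/12 s, in which the tool goes at most 41.7 mm and 7.16 degrees, less where a joint would pass 70% of its speed; a pose out of reach is approached as far as the arm can. A call with a gripper value outside its range is refused whole. "grip" is the gripper command: -1 is fully open, 1 is shut, values between are in proportion, set as the call begins (left out, the last holds). The fingers move at their own pace and stop on an object; "squeeze" is the grip in N (left out, the last holds). Time passes only in rows, so rows that repeat a pose let the fingers close. It gives the time, the measured TCP pose, the force, the opening and the grip force at its end, in the units of the state.
- get_state(): the state, without advancing time (a new reading comes with each control period).
- cams.capture(name): name is "scene" or "top"; returns a dict with "image" (384x512x3 uint8, red, green, blue), "range_z" (384x512 float32, m along the optical axis (not along the pixel's ray), 0 where there is no reading), "fx", "fy", "cx", "cy" (pixels), "k1" (the pictures are not rectified: a ray, as slopes to the right and down, at radius r is drawn at 1 + k1 r^2 times it, then the intrinsics apply), "R" (3x3) and "t" (3): a world point X has camera coordinates R X + t. Camera axes: x right, y down, z forward; pixel columns grow to the right and rows downward; lengths in m; the calibration is good to about 2 mm. A picture is of the moment at which its call begins.
- r.close_job(): hands the job in; it is judged then, once.
The state is a dict: "time_s": time; "joints": joint angles; "qd": joint speeds; "joint_torque": joint torques, N m; "tcp_pos": TCP position; "eef_rot": TCP orientation; "contact_force": force on the tool from outside, world axes, zero at the start; "moment": the same for the moment, N m; "gripper_width": finger opening in m; "gripper_force": force on a finger pad.
Only numpy, scipy, OpenCV 4.12 (cv2) and the standard library are available. Lean on these libraries where they do the work, as an engineer would, in place of code of your own. Each camera call takes 0.05 s, during which the arm holds its last target. There are 200 camera calls.

## Working session

There is one attempt and no reset: what is moved stays moved. The work goes in short steps, Python scripts to look and compute and a tool call to move; the robot and the scene stay as the last step left them, time stands still between calls to the robot, and variables do not carry over. Pictures are saved under pics/ and viewed, at most 10 in all, crops included, and the job is handed in when it is done.

Besides the shell and the picture viewer there is one more tool, called after "Emit:" as a command line: name --argument value ..., lists and objects as JSON in quotes. apply_moves: Moves the arm, as the interface text tells. Its arguments: {"type":"object","properties":{"targets":{"type":"array","items":{"type":"object","properties":{"dp":{"type":"array","items":{"type":"number"}},"yaw":{"type":"number"}}}},"grip":{"type":"number"},"squeeze":{"type":"number"}},"required":["targets"]}

```bash
mkdir -p pics
python3 - <<'E'
from plant import get_state, cams, r
import cv2, numpy as np, pickle
for n in ("scene","top"):
    c=cams.capture(n); pickle.dump(c,open(f"pics/{n}0.pkl","wb"))
    cv2.imwrite(f"pics/{n}0.png",c["image"][:,:,::-1])
    print(n,c["fx"],c["k1"],(-c["R"].T@c["t"]).round(3),c["R"].round(2).tolist())
s=get_state();print(s)
E
```

```text
scene 362.6078456831265 0.01132941915349902 [1.064 0.187 0.736] [[-0.36, 0.93, 0.01], [0.71, 0.29, -0.64], [-0.6, -0.23, -0.76]]
top 361.8443485281994 -0.08285048261288537 [ 0.439 -0.004  0.83 ] [[0.01, -1.0, -0.01], [-0.99, -0.01, -0.14], [0.14, 0.02, -0.99]]
{'time_s': 0.1, 'joints': array([-5.66027227e+01,  2.05871081e+01,  6.40093809e-01, -1.78276191e-02,
       -7.01364541e+01, -1.65064374e+01]), 'qd': array([-0.01654592, -0.02655306,  0.14013658, -0.04427823,  0.10973029,
       -0.02003293]), 'joint_torque': array([-1.77928672e-03, -5.84162414e+01,  2.93749470e+01,  7.01549694e+00,
        1.01886364e-02, -7.48207776e-05]), 'tcp_pos': array([ 0.19597801, -0.64550552,  0.24772672]), 'eef_rot': array([ 1.79915209e+02, -7.64805348e-03, -1.63115224e+02]), 'contact_force': array([ 0.75862805, -0.54665894, -0.59107055]), 'moment': array([-0.02934887, -0.01991073, -0.05233153]), 'gripper_force': 0.0, 'gripper_width': 0.08767592072649143}
```

View pics/top0.png

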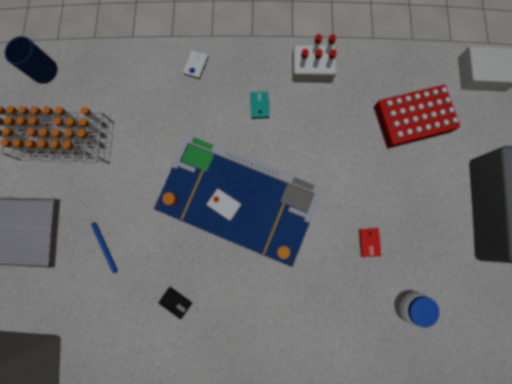

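View pics/scene0.png

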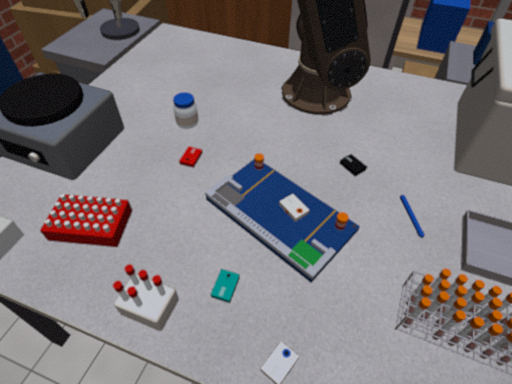

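The top view shows the deck centred near (235,205), with its rail on the upper side. The green pad is at (197,157), at the deck's +y end, and the grey pad is at (298,195). The cartridge is at (224,204), and the vial caps are at (168,199) and (283,252). The scene view agrees: green pad (305,252), cartridge (293,207).

```bash
cat > h.py <<'E'
import cv2, numpy as np
def ray(c,px,z):
    px=np.atleast_2d(px).astype(float)
    K=np.array([[c["fx"],0,c["cx"]],[0,c["fy"],c["cy"]],[0,0,1]])
    n=cv2.undistortPoints(px[:,None],K,np.array([c["k1"],0,0,0]))[:,0]
    d=np.c_[n,np.ones(len(n))]@c["R"]; o=-c["R"].T@c["t"]
    return (o+d*((z-o[2])/d[:,2])[:,None])[:,:2]
def blobs(m,amin):
    n,l,s,ce=cv2.connectedComponentsWithStats(m.astype(np.uint8))
    return [(s[i,4],ce[i],np.argwhere(l==i)[:,::-1]) for i in range(1,n) if s[i,4]>=amin]
def hsv(c): 
    h=cv2.cvtColor(c["image"],cv2.COLOR_RGB2HSV).astype(int); return h[...,0],h[...,1],h[...,2]
def rect(p):
    (cx,cy),(w,h),a=cv2.minAreaRect((p*1000).astype(np.float32)); b=cv2.boxPoints(((cx,cy),(w,h),a))
    e=max([b[1]-b[0],b[2]-b[1]],key=np.linalg.norm)
    return np.round([cx,cy,max(w,h),min(w,h),(np.degrees(np.arctan2(e[1],e[0])))%180],1)
E
python3 - <<'E'
from h import *; import pickle
for n,lo,hi in (("top",(150,130),(320,270)),("scene",(200,150),(362,278))):
    c=pickle.load(open(f"pics/{n}0.pkl","rb")); H,S,V=hsv(c)
    roi=np.zeros(H.shape,bool); roi[lo[1]:hi[1],lo[0]:hi[0]]=1
    print(n)
    for nm,m,z,a in (("green",(H>45)&(H<75)&(S>120),.02,60),("yel/or",(H>8)&(H<30)&(S>110),.02,8),("blue",(H>100)&(H<130)&(S>130),.02,300),("white",(S<60)&(V>165),.036,60)):
        for s,ce,p in blobs(m&roi,a):
            w=ray(c,p,z); print(nm,s,ce.round(1),"rect mm",rect(w),"mean",(w.mean(0)*1000).round(1))
c=pickle.load(open("pics/top0.pkl","rb"));H,S,V=hsv(c)
print(H[200,225],[ (int(H[y,x]),int(S[y,x]),int(V[y,x])) for x,y in ((225,202),(216,200),(235,175),(185,210),(168,199),(193,180),(298,195),(270,175))])
E
```

```text
top
green 81 [202.  143.2] rect mm [662.9 138.9  44.7   9.6  68.3] mean [662.7 138.6]
green 478 [197.2 157.1] rect mm [629.6 148.7  62.2  42.1  68.4] mean [629.7 148.6]
yel/or 67 [191.2 195.3] rect mm [543.  157.8 116.7   3.  158.3] mean [541.  158.7]
yel/or 122 [168.9 198.5] rect mm [532.9 209.4  28.   25.2  90.8] mean [532.8 209.7]
yel/or 22 [215.9 198.9] rect mm [533.2 102.    9.2   9.1   1.7] mean [533.4 102.2]
yel/or 56 [273.7 227.4] rect mm [470.2 -28.5 114.9   2.1 158.6] mean [471.3 -28.9]
yel/or 119 [283.2 252.1] rect mm [417.1 -49.8  25.   24.8 135.3] mean [417.  -50.3]
blue 5295 [237.6 203.3] rect mm [526.3  56.8 189.2 165.2  68.5] mean [524.4  53.1]
blue 1010 [178.3 189.9] rect mm [555.5 191.5 119.6  61.2 158.8] mean [553.  188.9]
blue 1141 [287.5 234.5] rect mm [455.7 -61.4 120.4  61.6 158.6] mean [455.8 -59.5]
scene
green 346 [306.7 252. ] rect mm [624.4 149.   58.2  36.1  68.5] mean [625.1 148.7]
green 99 [298.1 259.5] rect mm [650.7 135.9  46.5  11.3  68.6] mean [650.8 136.2]
yel/or 68 [258.6 157.8] rect mm [384.5 -59.3  31.6  22.5  22. ] mean [384.2 -60.5]
yel/or 36 [
[... 330 characters left out ...]
[249.8 175.5] rect mm [455.5 -61.6 119.8  60.1 158.5] mean [455.4 -58.2]
blue 3288 [282.4 209.2] rect mm [522.5  57.9 189.7 157.8  68.5] mean [528.8  57.8]
blue 816 [333.6 233.8] rect mm [555.8 193.4 120.4  66.1 158.1] mean [554.1 193.9]
white 8852 [271.6 213.6] rect mm [526.1  65.1 446.  386.4 112. ] mean [552.   38.8]
white 325 [293.6 205. ] rect mm [520.4  83.6  62.2  41.9  56.7] mean [519.8  83. ]
white 371 [258.9 229.8] rect mm [615.8  23.3 192.1  16.4  68.6] mean [618.7  28.8]
white 248 [320.  259.2] rect mm [641.9 172.2  80.3  50.1 168.1] mean [641.2 181.7]
105 [(107, 11, 157), (14, 173, 100), (109, 196, 78), (20, 129, 99), (15, 214, 148), (109, 194, 79), (15, 12, 87), (109, 26, 107)]
```

The deck's yaw is about -21.5° and its origin about (535, 54) mm. Green is the +y pocket. The cartridge is at about deck (-25, 22), turned by -12°. I'll move behind it first, at height.

Emit:
apply_moves --targets '[{"dp":[0.275,0.748,0],"yaw":-38.4},{"dp":[0.275,0.748,0],"yaw":-38.4},{"dp":[0.275,0.748,0],"yaw":-38.4},{"dp":[0.275,0.748,0],"yaw":-38.4},{"dp":[0.275,0.748,0],"yaw":-38.4},{"dp":[0.275,0.748,0],"yaw":-38.4},{"dp":[0.275,0.748,0],"yaw":-38.4},{"dp":[0.275,0.748,0],"yaw":-38.4},{"dp":[0.275,0.748,0],"yaw":-38.4},{"dp":[0.275,0.748,0],"yaw":-38.4},{"dp":[0.275,0.748,0],"yaw":-38.4},{"dp":[0.275,0.748,0],"yaw":-38.4},{"dp":[0.275,0.748,0],"yaw":-38.4},{"dp":[0.275,0.748,0],"yaw":-38.4},{"dp":[0.275,0.748,0],"yaw":-38.4},{"dp":[0.275,0.748,0],"yaw":-38.4},{"dp":[0.275,0.748,0],"yaw":-38.4},{"dp":[0.275,0.748,0],"yaw":-38.4},{"dp":[0.275,0.748,0],"yaw":-38.4},{"dp":[0.275,0.748,0],"yaw":-38.4}]' --grip 0.6

```text
time_s: 1.77
tcp_pos: [0.4725, 0.1064, 0.2482]
eef_rot: [180.0, 0.0, 158.6]
contact_force: [0.6, -0.2, 0.6]
gripper_width: 0.0178
gripper_force: 0.0
```

Emit:
apply_moves --targets '[{"dp":[0,0,-0.04],"yaw":0},{"dp":[0,0,-0.08],"yaw":0},{"dp":[0,0,-0.12],"yaw":0},{"dp":[0,0,-0.15],"yaw":0},{"dp":[0,0,-0.175],"yaw":0},{"dp":[0,0,-0.19],"yaw":0},{"dp":[0,0,-0.2],"yaw":0},{"dp":[0,0,-0.202],"yaw":0},{"dp":[0,0,-0.202],"yaw":0},{"dp":[0,0,-0.202],"yaw":0}]'

```text
time_s: 2.6
tcp_pos: [0.4714, 0.1022, 0.047]
eef_rot: [180.0, 0.0, 158.5]
contact_force: [-0.2, 0.9, 0.3]
gripper_width: 0.0176
gripper_force: 0.0
```

```bash
cat >> h.py <<'E'
O=np.array([535.1,53.7]); A=np.radians(-21.4); X=np.array([np.cos(A),np.sin(A)]); Y=np.array([-X[1],X[0]])
def deck(w): d=np.asarray(w)[...,:2]-O; return np.stack([d@X,d@Y],-1).round(1)
def look(n,name):
    from plant import cams,get_state
    s=get_state(); print("t",s["time_s"],"tcp",deck(s["tcp_pos"]*1000),"z",s["tcp_pos"][2].round(4),"F",s["contact_force"].round(1))
    for cn in ("scene","top"):
        c=cams.capture(cn); H,S,V=hsv(c)
        # deck-frame restricted mask for the white cartridge top
        yy,xx=np.mgrid[:384,:512]; w=ray(c,np.c_[xx.ravel(),yy.ravel()],.036)*1000
        d=deck(w); inside=((d[:,0]>-70)&(d[:,0]<73)&(abs(d[:,1])<153)).reshape(384,512)
        m=inside&(S<70)&(V>(165 if cn=="scene" else 120))
        for s_,ce,p in blobs(m,80):
            q=rect(ray(c,p,.036)); print(cn,s_,"deck",deck(q[:2]),q[2:4],"rel ang",round(q[4]-68.6,1))
        if cn==n: cv2.imwrite(f"pics/{name}.png",cv2.resize(c["image"][120:290,130:380] if n=="top" else c["image"][130:300,180:400],None,fx=3,fy=3)[:,:,::-1])
E
python3 -c "
from h import *
look('scene','s1')"
```

```text
t 2.6 tcp [-77.   21.9] z 0.047 F [-0.2  0.9  0.3]
scene 340 deck [-25.   22.6] [63.4 42.5] rel ang -10.5
top 457 deck [-23.8   7.9] [92.9 46.5] rel ang -43.5
top 82 deck [  21.7 -133.9] [37.4 10.3] rel ang 0.2
```

View pics/s1.png

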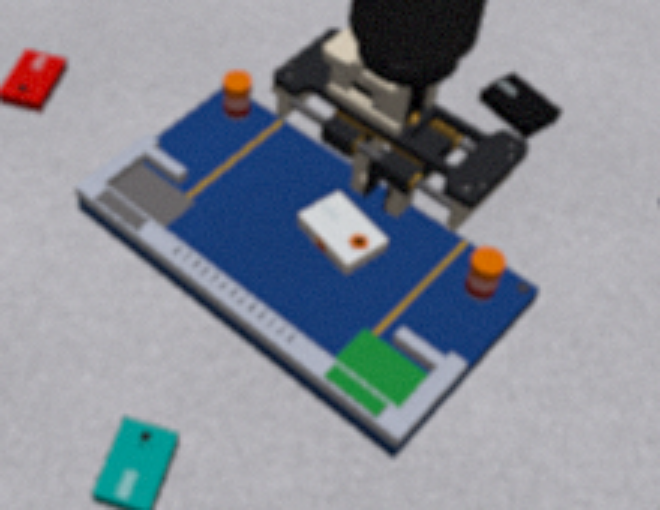

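The crop shows the cartridge at (343,230), the fingers behind it at (365–400,190), and the vials clear. I'll push along deck +x, which is world (0.931, -0.365).

Emit:
apply_moves --targets '[{"dp":[0.0047,-0.0018,0],"yaw":0},{"dp":[0.0093,-0.0037,0],"yaw":0},{"dp":[0.014,-0.0055,0],"yaw":0},{"dp":[0.0186,-0.0073,0],"yaw":0},{"dp":[0.0233,-0.0091,0],"yaw":0},{"dp":[0.0279,-0.011,0],"yaw":0},{"dp":[0.0326,-0.0128,0],"yaw":0},{"dp":[0.0372,-0.0146,0],"yaw":0},{"dp":[0.0419,-0.0164,0],"yaw":0},{"dp":[0.0466,-0.0183,0],"yaw":0},{"dp":[0.0512,-0.0201,0],"yaw":0},{"dp":[0.0559,-0.0219,0],"yaw":0},{"dp":[0.0605,-0.0237,0],"yaw":0},{"dp":[0.0652,-0.0256,0],"yaw":0},{"dp":[0.0698,-0.0274,0],"yaw":0},{"dp":[0.0745,-0.0292,0],"yaw":0},{"dp":[0.0782,-0.0307,0],"yaw":0},{"dp":[0.0782,-0.0307,0],"yaw":0}]'

```text
time_s: 4.2
tcp_pos: [0.5501, 0.0712, 0.0466]
eef_rot: [180.0, 0.0, 158.5]
contact_force: [-0.5, 0.0, -0.1]
gripper_width: 0.0177
gripper_force: 0.0
```

```bash
python3 -c "
from h import *
look('scene','s2')"
```

```text
t 4.2 tcp [ 7.6 21.8] z 0.0466 F [-0.5  0.  -0.1]
scene 379 deck [40.5 25.8] [62.7 44. ] rel ang 0.2
top 418 deck [24.5 32.6] [96.7 93.3] rel ang 90.1
top 86 deck [  21.9 -134. ] [37.4 10.7] rel ang 0.2
```

View pics/s2.png

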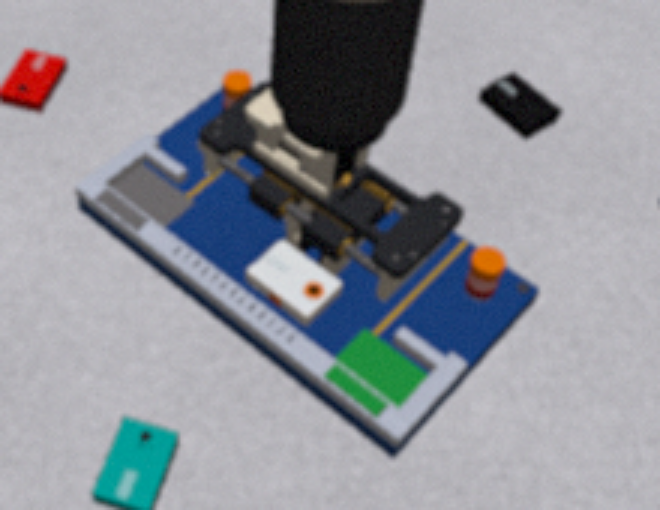

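The cartridge at (293,280) is now parallel to the rail, about 12.5 mm short of it. I'll close that gap gently.

Emit:
apply_moves --targets '[{"dp":[0.0028,-0.0011,0],"yaw":0},{"dp":[0.0056,-0.0022,0],"yaw":0},{"dp":[0.0084,-0.0033,0],"yaw":0},{"dp":[0.0102,-0.004,0],"yaw":0},{"dp":[0.0112,-0.0044,0],"yaw":0},{"dp":[0.0121,-0.0048,0],"yaw":0},{"dp":[0.013,-0.0051,0],"yaw":0},{"dp":[0.013,-0.0051,0],"yaw":0},{"dp":[0.013,-0.0051,0],"yaw":0},{"dp":[0.013,-0.0051,0],"yaw":0}]'

```text
time_s: 5.13
tcp_pos: [0.562, 0.0663, 0.0465]
eef_rot: [-180.0, -0.0, 158.5]
contact_force: [-1.6, 2.2, 0.6]
gripper_width: 0.0173
gripper_force: 0.7
```

```bash
python3 -c "
from h import *
look('scene','s3')"
```

```text
t 5.1333 tcp [20.5 21.6] z 0.0465 F [-1.6  2.2  0.6]
scene 369 deck [52.  25.7] [63.3 41.8] rel ang 0.2
top 85 deck [27.8 42.7] [100.8  19.2] rel ang 46.2
top 273 deck [30.1 -5.2] [86.1 34.7] rel ang 73.4
top 89 deck [  21.5 -133.9] [37.4 11.5] rel ang 0.1
```

Emit:
apply_moves --targets '[{"dp":[0.0009,-0.0004,0],"yaw":0},{"dp":[0.0019,-0.0007,0],"yaw":0},{"dp":[0.0028,-0.0011,0],"yaw":0},{"dp":[0.0028,-0.0011,0],"yaw":0},{"dp":[0.0028,-0.0011,0],"yaw":0},{"dp":[0.0028,-0.0011,0],"yaw":0}]'

```text
time_s: 5.73
tcp_pos: [0.5623, 0.0661, 0.0464]
eef_rot: [-179.9, -0.2, 158.5]
contact_force: [-15.4, 11.8, 10.7]
gripper_width: 0.0175
gripper_force: 8.9
```

It's firmly against the rail. Next: back off, rise, turn 90°, close the fingers, and move behind its -y end.

Emit:
apply_moves --targets '[{"dp":[-0.005,0.002,0],"yaw":0},{"dp":[-0.014,0.0055,0],"yaw":0},{"dp":[-0.026,0.01,0],"yaw":0},{"dp":[-0.026,0.01,0.02],"yaw":0},{"dp":[-0.026,0.01,0.06],"yaw":0},{"dp":[-0.02,0,0.06],"yaw":7},{"dp":[-0.015,-0.01,0.06],"yaw":14},{"dp":[-0.01,-0.02,0.06],"yaw":21},{"dp":[-0.005,-0.03,0.06],"yaw":28},{"dp":[0,-0.04,0.06],"yaw":35},{"dp":[0.004,-0.05,0.06],"yaw":42},{"dp":[0.004,-0.061,0.06],"yaw":49},{"dp":[0.004,-0.061,0.06],"yaw":56},{"dp":[0.004,-0.061,0.06],"yaw":63},{"dp":[0.004,-0.061,0.06],"yaw":70},{"dp":[0.004,-0.061,0.06],"yaw":77},{"dp":[0.004,-0.061,0.06],"yaw":84},{"dp":[0.004,-0.061,0.06],"yaw":90},{"dp":[0.004,-0.061,0.06],"yaw":90},{"dp":[0.004,-0.061,0.06],"yaw":90}]' --grip 1

```text
time_s: 7.4
tcp_pos: [0.569, 0.0043, 0.1066]
eef_rot: [-180.0, 0.0, -111.7]
contact_force: [0.7, -0.2, 0.1]
gripper_width: 0.0005
gripper_force: 0.0
```

```bash
python3 -c "
from h import *
look('scene','s4')"
```

```text
t 7.4 tcp [ 49.6 -33.7] z 0.1066 F [ 0.7 -0.2  0.1]
scene 370 deck [51.9 25.7] [63.3 42. ] rel ang 0.2
top 560 deck [  42.  -124.1] [57.7 54.2] rel ang 0.0
```

View pics/s4.png

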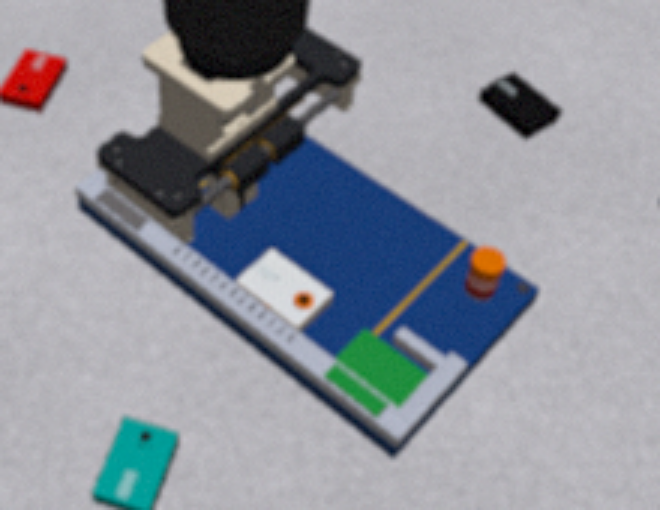

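The cartridge rests against the rail at (285,287), and the closed gripper is behind its -y end. I'll lower and slide it along.

Emit:
apply_moves --targets '[{"dp":[0,0,-0.025],"yaw":0},{"dp":[0,0,-0.045],"yaw":0},{"dp":[0,0,-0.056],"yaw":0},{"dp":[0,0,-0.06],"yaw":0},{"dp":[0,0,-0.06],"yaw":0}]'

```text
time_s: 7.92
tcp_pos: [0.5686, 0.0041, 0.0457]
eef_rot: [179.9, -0.1, -111.6]
contact_force: [0.1, 0.1, -0.1]
gripper_width: 0.0002
gripper_force: 0.0
```

Emit:
apply_moves --targets '[{"dp":[0.0019,0.0046,0],"yaw":0},{"dp":[0.0038,0.0092,0],"yaw":0},{"dp":[0.0057,0.0139,0],"yaw":0},{"dp":[0.0076,0.0185,0],"yaw":0},{"dp":[0.0095,0.0231,0],"yaw":0},{"dp":[0.0114,0.0277,0],"yaw":0},{"dp":[0.0133,0.0323,0],"yaw":0},{"dp":[0.0152,0.037,0],"yaw":0},{"dp":[0.0171,0.0416,0],"yaw":0},{"dp":[0.019,0.0462,0],"yaw":0},{"dp":[0.0209,0.0508,0],"yaw":0},{"dp":[0.0209,0.0508,0],"yaw":0}]'

```text
time_s: 8.92
tcp_pos: [0.5905, 0.0559, 0.0465]
eef_rot: [-180.0, 0.0, -111.5]
contact_force: [-0.7, -0.3, 0.3]
gripper_width: 0.0005
gripper_force: 0.0
```

```bash
python3 -c "
from h import *
look('scene','s5')"
```

```text
t 8.9167 tcp [50.8 22.3] z 0.0465 F [-0.7 -0.3  0.3]
scene 283 deck [-15.4 -61.7] [98.2 38.1] rel ang 2.7
scene 392 deck [51.8 66. ] [62.4 42.3] rel ang -0.1
top 100 deck [  21.7 -133.7] [37.8 12.7] rel ang 0.1
```

It's tracking the rail well, with about 57 mm to go.

Emit:
apply_moves --targets '[{"dp":[0.0019,0.0046,0],"yaw":0},{"dp":[0.0038,0.0093,0],"yaw":0},{"dp":[0.0056,0.0139,0],"yaw":0},{"dp":[0.0075,0.0186,0],"yaw":0},{"dp":[0.0094,0.0232,0],"yaw":0},{"dp":[0.0112,0.0278,0],"yaw":0},{"dp":[0.0131,0.0325,0],"yaw":0},{"dp":[0.015,0.0371,0],"yaw":0},{"dp":[0.0168,0.0418,0],"yaw":0},{"dp":[0.0187,0.0464,0],"yaw":0},{"dp":[0.0187,0.0464,0],"yaw":0}]'

```text
time_s: 9.93
tcp_pos: [0.6093, 0.1024, 0.0466]
eef_rot: [-180.0, 0.0, -111.5]
contact_force: [-1.0, -0.1, -0.4]
gripper_width: 0.0006
gripper_force: 0.0
```

```bash
python3 -c "
from h import *
look('scene','s6')"
```

```text
t 9.9333 tcp [51.3 72.4] z 0.0466 F [-1.  -0.1 -0.4]
scene 321 deck [-15.5   5.2] [104.7  37.8] rel ang 2.0
scene 465 deck [ 45.8 118.4] [68.5 54.3] rel ang 0.1
top 86 deck [  21.9 -134. ] [37.4 10.7] rel ang 0.2
```

View pics/s6.png

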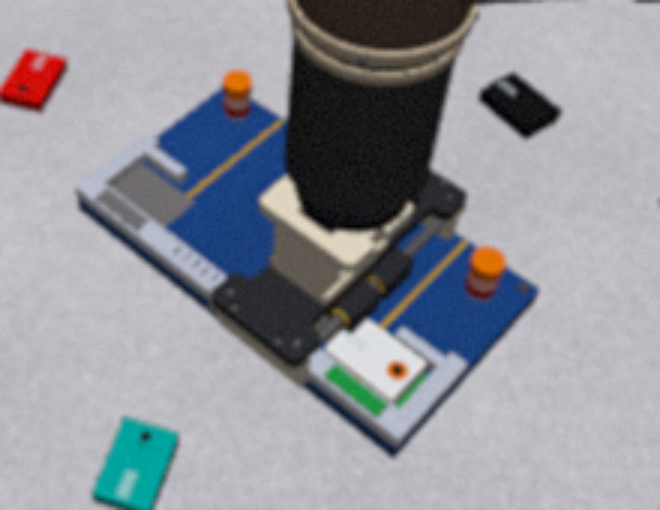

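The cartridge at (378,360) is in the pocket mouth, about 7 mm short of the end stop.

Emit:
apply_moves --targets '[{"dp":[0.0007,0.0019,0],"yaw":0},{"dp":[0.0015,0.0037,0],"yaw":0},{"dp":[0.0022,0.0056,0],"yaw":0},{"dp":[0.0026,0.0065,0],"yaw":0},{"dp":[0.0029,0.0075,0],"yaw":0},{"dp":[0.0033,0.0084,0],"yaw":0},{"dp":[0.0033,0.0084,0],"yaw":0},{"dp":[0.0033,0.0084,0],"yaw":0}]'

```text
time_s: 10.7
tcp_pos: [0.6116, 0.1091, 0.0466]
eef_rot: [180.0, -0.1, -111.5]
contact_force: [-1.2, -5.8, 2.4]
gripper_width: 0.0006
gripper_force: 2.5
```

Emit:
apply_moves --targets '[{"dp":[0.0005,0.001,0],"yaw":0},{"dp":[0.0006,0.0015,0],"yaw":0},{"dp":[0.0006,0.0015,0],"yaw":0},{"dp":[0.0006,0.0015,0],"yaw":0},{"dp":[0.0006,0.0015,0],"yaw":0}]'

```text
time_s: 11.12
tcp_pos: [0.6116, 0.1092, 0.0465]
eef_rot: [179.9, -0.2, -111.5]
contact_force: [-0.5, -10.5, 4.5]
gripper_width: 0.0001
gripper_force: 5.2
```

```bash
python3 -c "
from h import *
look('scene','s7')"
```

```text
t 11.1167 tcp [51.  79.6] z 0.0465 F [ -0.5 -10.5   4.5]
scene 318 deck [-15.   12.9] [99.7 36.2] rel ang 0.5
scene 455 deck [ 45.6 122.6] [60.5 54.6] rel ang 0.1
top 86 deck [  21.9 -134. ] [37.4 10.7] rel ang 0.2
```

View pics/s7.png

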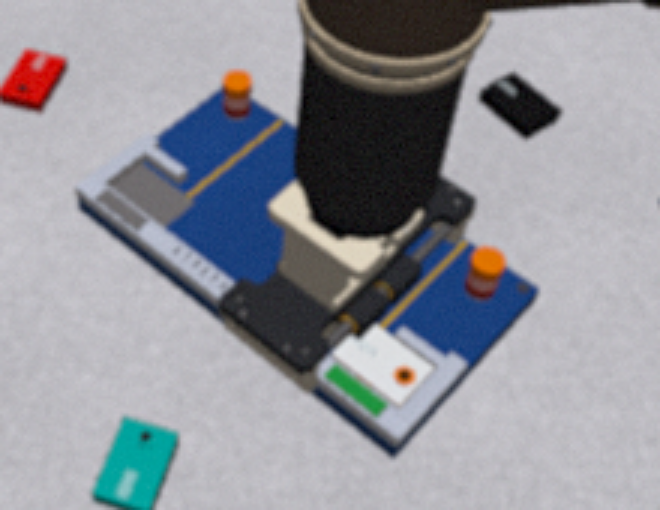

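The cartridge at (385,365) is stopped against the end stop and along the rail. I'll back straight off and rise.

Emit:
apply_moves --targets '[{"dp":[-0.001,-0.0025,0],"yaw":0},{"dp":[-0.003,-0.0075,0],"yaw":0},{"dp":[-0.006,-0.015,0],"yaw":0},{"dp":[-0.01,-0.025,0],"yaw":0},{"dp":[-0.01,-0.025,0.03],"yaw":0},{"dp":[-0.01,-0.025,0.07],"yaw":0},{"dp":[-0.01,-0.04,0.11],"yaw":0},{"dp":[-0.01,-0.08,0.15],"yaw":0},{"dp":[-0.01,-0.12,0.15],"yaw":0},{"dp":[-0.01,-0.16,0.15],"yaw":0},{"dp":[-0.01,-0.2,0.15],"yaw":0},{"dp":[-0.01,-0.2,0.15],"yaw":0},{"dp":[-0.01,-0.2,0.15],"yaw":0}]'

```text
time_s: 12.3
tcp_pos: [0.6017, -0.0918, 0.1966]
eef_rot: [-180.0, 0.0, -111.7]
contact_force: [-0.3, 0.6, -0.1]
gripper_width: 0.0004
gripper_force: 0.0
```

```bash
python3 -c "
from h import *
look('top','s8')
from plant import cams
for cn in ('scene','top'):
    c=cams.capture(cn); H,S,V=hsv(c)
    for z,nm in ((.036,'spot'),(.06,'cap')):
        for s,ce,p in blobs((H>8)&(H<30)&(S>110),15):
            d=deck(ray(c,p,z).mean(0)*1000)
            if abs(d[0])<95 and abs(d[1])<165: print(cn,nm,s,d)
"
```

```text
t 12.3 tcp [ 115.1 -111.1] z 0.1966 F [-0.3  0.6 -0.1]
scene 471 deck [ 45.9 122.6] [60.5 53.9] rel ang 0.1
top 140 deck [ 59.7 103.1] [34.5 30.7] rel ang -7.5
top 522 deck [  -6.9 -122. ] [122.8  61.7] rel ang 90.1
scene spot 69 [ -86.3 -150.6]
scene spot 20 [ 10.5 -91.6]
scene spot 42 [-17.9 104.7]
scene spot 99 [-75.  129.4]
scene spot 27 [ 52.3 142.7]
scene cap 69 [ -68.2 -134.6]
scene cap 20 [ 25.4 -77.6]
scene cap 42 [ -2.1 112. ]
scene cap 99 [-57.2 135.9]
scene cap 27 [ 65.7 148.7]
top spot 116 [ -71.9 -138.9]
top cap 116 [ -71.8 -137.4]
```

View pics/s8.png

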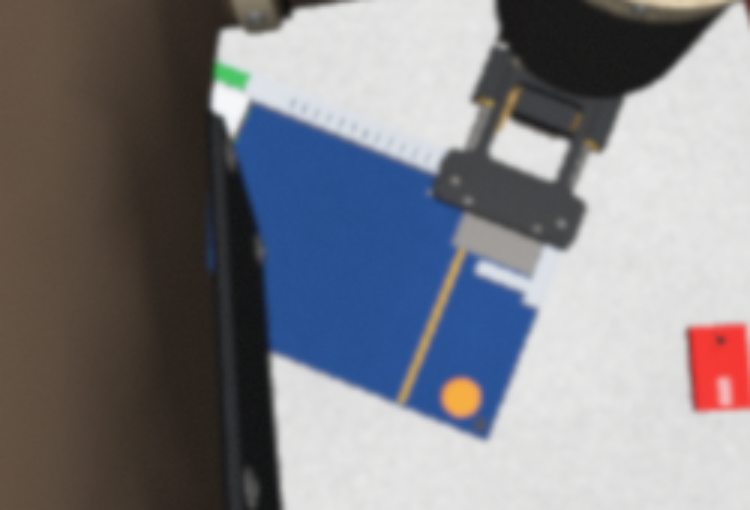

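The top view is partly blocked by the arm, but the cartridge's visible end at (232,95) touches the rail. In the scene view its rail edge is at x ≈ 73, the same as when it was pressed against the rail, and its y is about 123. The vial caps are unmoved. Handing in.

```bash
python3 -c "
from plant import r
print(r.close_job())"
```

```text
the job is handed in; nothing more can be done
None
```

I pushed the cartridge against the rail between the yellow lines and slid it along into the green pocket. By the last measurements it sits against both rail and end stop, with the vials unmoved and the hand clear; I handed the job in at about 12 s, and no verdict was returned.

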